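Clear the spectrometer bench after a run

ROBOT

A 6-joint arm with a two-finger parallel gripper is mounted at the origin on the work surface. World frame = base frame: x ahead of the robot, y to its left, z up, the work surface at z = 0. Lengths are in m, angles in rad, forces in N, time in s.
With the tool pointing down it reaches from about 0.15 to 0.775 m from the base axis. Payload 6.1 kg.
Tool frame: the origin (TCP) lies on the front face of the gripper's body, between the roots of the fingers; the fingertips stand 73 mm ahead of it and the grasp point (between the pads) lies 54 mm ahead of it; z points along the fingers, y is the direction in which the jaws open and shut (so a half turn about z gives the same grasp; the last joint's range is limited). The gripper opens to 85 mm and grips with 20 to 120 N. Pads are 22 mm wide; open, the fingers measure 114 mm over their backs; the gripper's body (76 mm by 85 mm) begins 54 mm behind the grasp point. The pads swing forward as they close: fully open they stand 13 mm farther back than shut.
Start: joints at [1.281, 0.126, -0.04, 1.405, 0, 1.571], TCP at [0.15, 0.503, 0.304] pointing down, gripper open.
Joint ranges: [-2.72, 2.72], [-0.95, 1.95], [-1.27, 1.35], [-1.78, 2.02], [-1.46, 1.47], [-3.14, 3.14]. Speed limits (rad/s): [2.39, 2.39, 3.01, 3.14, 3.14, 3.14].

INTERFACE

Orientations are given as a unit quaternion [x, y, z, w].
In Python, from workcell import * gives the robot as it stands.
- The arm moves only by the shell command python3 -m pendant 'ROWS'. ROWS is JSON, a list of rows, each a list of 5 numbers: the shift along the tool's x, y, z scaled (see below), then the turn about the tool's z scaled (see below), then the gripper command: -1 is shut, 1 is fully open, values between are in proportion. A call has 1 to 8 rows; each row shifts and turns the pose as measured when the row begins, along the tool's axes as they then stand; what a row does not reach is not made up. The controller multiplies each number of a shift by 250 mm and each number of a turn by 2 pi rad. A row lasts 1/8 s, in which the tool goes at most 62.5 mm and 10.7 degrees, less where a joint would pass 70% of its speed; a pose out of reach is approached as far as the arm can. A call with a number of a shift or a turn outside -1 to 1 is refused whole. A call with a gripper value outside its range is refused whole. The fingers move at their own pace and stop on an object; the grip force is fixed at half the most. Time passes only in rows, so rows that do not move let the fingers close. It gives the time, the measured TCP pose, the force and the opening at its end, in the units of the state.
- sense(): the state, without advancing time (a new reading comes with each control period).
- get_image(name): name is "side" or "top" or "wrist"; returns a dict with "image" (480x640x3 uint8, red, green, blue), "z_map" (480x640 float32, m along the optical axis (not along the pixel's ray), 0 where there is no reading), "camera_matrix" (3x3 intrinsics, pixels), "xyz" and "rotation" of the camera in the world. Camera axes: x right, y down, z forward; pixel columns grow to the right and rows downward; lengths in m; the calibration is good to about 2 mm. A picture is of the moment at which its call begins.
- job_done(): hands the job in, once; it reports no verdict.
The state is a dict: "time": time; "joint_positions": joint angles; "dq": joint speeds; "joint_torque": joint torques, N m; "ee_pos": TCP position; "orientation": TCP orientation; "force": force on the tool from outside, world axes, zero at the start; "wrist_torque": the same for the moment, N m; "grip_width": opening from 0.0 (shut) to 1.0 (fully open).
Only numpy, scipy, OpenCV 4.12 (cv2) and the standard library are available. Lean on these libraries where they do the work, as an engineer would, in place of code of your own. Each camera call takes 0.05 s, during which the arm holds its last target.

TASK

The run is over: sort the five things left standing about on the bench. Stand the two capped sample bottles in the grey plastic tray beside the bottle that is already there, stand the two empty beakers in the wire washer basket beside the beaker that is already there, and lay the hollow cathode lamp lengthwise in the trough of its foam-lined case. Set each one down rather than dropping it, do not knock any over, and leave the bottle and the beaker that are already put away where they stand.

Things in the scene. Friction and masses are not known exactly. Their poses are not given: they have to be found in the camera images.
- bottle_1: white plastic sample bottle, closed with a white screw cap (no hollow to be seen from above), standing on the bench: body 44 mm in diameter up to 58 mm height, sloping shoulder, cap 35 mm in diameter from 67 to 85 mm height, a plain paper band round the body; 110 g. Origin: centre of its underside, z up its axis.
- bottle_2: same as bottle_1: white plastic sample bottle, closed with a white screw cap (no hollow to be seen from above), standing on the bench: body 44 mm in diameter up to 58 mm height, sloping shoulder, cap 35 mm in diameter from 67 to 85 mm height, a plain paper band round the body; 110 g. Origin: centre of its underside, z up its axis.
- beaker_1: open, empty, pale translucent-grey plastic beaker standing mouth up on the bench: 42 mm outside diameter, straight sides, 58 mm tall, wall 2.5 mm, a slight pouring lip at +x; 35 g. Origin: centre of its underside, z up its axis.
- beaker_2: same as beaker_1: open, empty, pale translucent-grey plastic beaker standing mouth up on the bench: 42 mm outside diameter, straight sides, 58 mm tall, wall 2.5 mm, a slight pouring lip at +x; 35 g. Origin: centre of its underside, z up its axis.
- lamp: hollow cathode lamp lying on its side, 150 mm long, 160 g: clear glass tube 38 mm in diameter (x = -30 to +75 mm) on a grey plug base 38 x 38 mm square (x = -75 to -30 mm). It rests on a flat of the base and does not roll; balanced within 6 mm of its middle. Origin: on its axis, half way along it, 19 mm above what it lies on; x along the lamp.
- bottle_tray: fixed low grey plastic tray with a solid ribbed floor, 106 mm (x) by 206 mm (y) outside (the turned-out lip adds 6 mm all round), walls 4 mm thick with their top 25 mm above the bench, floor 4 mm above the bench: 98 x 198 mm inside. Origin: centre of its underside on the bench; its long side is y. stored_bottle stands near its -y end.
- wash_basket: fixed steel wire washer basket, 106 mm (x) by 206 mm (y) outside, wire sides 4 mm thick with their top 28 mm above the bench, a flat mesh floor 8 mm above the bench: 98 x 198 mm inside. Origin: under its centre, on the bench; its long side is y. stored_beaker stands near its -y end.
- lamp_case: fixed shallow aluminium case filled with dark grey foam, 106 mm (x) by 206 mm (y) outside, top 23 mm above the bench, with one trough in the foam: trough 76 mm (x) by 176 mm (y), its floor 14 mm above the bench and 8 to 9 mm below the rim. Origin: centre of its underside on the bench; its long side, and the trough, run along y. The lamp may lie either way round.
- stored_bottle: a bottle of the same kind as bottle_1 that is already put away, standing in bottle_tray about 66 mm from the tray's centre towards its -y end; leave it. Origin: centre of its underside.
- stored_beaker: a beaker of the same kind as beaker_1 that is already put away, standing in wash_basket about 66 mm from the basket's centre towards its -y end; leave it. Origin: centre of its underside.
There are look-alikes about, which are no part of the job. Leave any orange or turquoise look-alike of the stored_beaker alone.

How it is judged:
At the end, for the whole second after the job is handed in: All three bottles stand upright (within 7 degrees) on the floor of bottle_tray and all three beakers on that of wash_basket; the lamp lies on the trough floor of lamp_case, inside the trough, along it within 11 degrees, either way round; all released and at rest (x of bottle_1 in the frame of bottle_tray between -0.036 and 0.036 m and y of bottle_1 in the frame of bottle_tray between -0.086 and 0.086 m and z of bottle_1 in the frame of bottle_tray between 0 and 0.009 m and angle between each of bottle_1, bottle_2, stored_bottle, beaker_1, beaker_2, stored_beaker's own z axis and vertical below 0.12 rad and linear speed of each of bottle_1, bottle_2, stored_bottle, beaker_1, beaker_2, stored_beaker, lamp below 0.02 m/s and angular speed of each of bottle_1, bottle_2, stored_bottle, beaker_1, beaker_2, stored_beaker, lamp below 0.2 rad/s and contact force between each of bottle_1, bottle_2, stored_bottle, beaker_1, beaker_2, stored_beaker, lamp and the fingers below 0.05 N and x of bottle_2 in the frame of bottle_tray between -0.036 and 0.036 m and y of bottle_2 in the frame of bottle_tray between -0.086 and 0.086 m and z of bottle_2 in the frame of bottle_tray between 0 and 0.009 m and x of stored_bottle in the frame of bottle_tray between -0.036 and 0.036 m and y of stored_bottle in the frame of bottle_tray between -0.086 and 0.086 m and z of stored_bottle in the frame of bottle_tray between 0 and 0.009 m and x of beaker_1 in the frame of wash_basket between -0.036 and 0.036 m and y of beaker_1 in the frame of wash_basket between -0.086 and 0.086 m and z of beaker_1 in the frame of wash_basket between 0.004 and 0.013 m and x of beaker_2 in the frame of wash_basket between -0.036 and 0.036 m and y of beaker_2 in the frame of wash_basket between -0.086 and 0.086 m and z of beaker_2 in the frame of wash_basket between 0.004 and 0.013 m and x of stored_beaker in the frame of wash_basket between -0.036 and 0.036 m and y of stored_beaker in the frame of wash_basket between -0.086 and 0.086 m and z of stored_beaker in the frame of wash_basket between 0.004 and 0.013 m and x of lamp in the frame of lamp_case between -0.024 and 0.024 m and y of lamp in the frame of lamp_case between -0.02 and 0.02 m and z of lamp in the frame of lamp_case between 0.029 and 0.038 m and angle between the x axis of lamp and the y axis of lamp_case, either way round below 0.2 rad); the robot touches nothing.
It fails at once if the bottle that was already put away is shoved more than 25 mm or tipped (distance of stored_bottle from where it was at the start of the episode above 0.025 m or angle between stored_bottle's own z axis and vertical above 0.3 rad).
It fails at once if the beaker that was already put away is shoved more than 25 mm or tipped (distance of stored_beaker from where it was at the start of the episode above 0.025 m or angle between stored_beaker's own z axis and vertical above 0.3 rad).
It fails at once if a thing is dropped or thrown (it moves faster than 0.7 m/s, as after a fall of 25 mm, while the fingers do not touch it) ((linear speed of bottle_1 above 0.7 m/s and contact force between bottle_1 and the fingers below 0.02 N) or (linear speed of bottle_2 above 0.7 m/s and contact force between bottle_2 and the fingers below 0.02 N) or (linear speed of beaker_1 above 0.7 m/s and contact force between beaker_1 and the fingers below 0.02 N) or (linear speed of beaker_2 above 0.7 m/s and contact force between beaker_2 and the fingers below 0.02 N) or (linear speed of lamp above 0.7 m/s and contact force between lamp and the fingers below 0.02 N)).
It fails at once if a bottle or beaker being sorted is knocked over, or tipped past 45 degrees (angle between any of bottle_1, bottle_2, beaker_1, beaker_2's own z axis and vertical above 0.8 rad).
It also fails if it takes over 120 s, if anything falls off the work surface, if the arm or the gripper's body presses on something with over 40 N, if the wrist force passes 120 N, or if a joint passes its speed limit or range.

## Working session

There is one attempt and no reset: what is moved stays moved. The work goes in short steps, Python scripts to look and compute and a shell command to move; the robot and the scene stay as the last step left them, time stands still between calls to the robot, and variables do not carry over. Pictures are saved under pics/ and viewed, and the job is handed in when it is done.

```bash
ls; mkdir -p pics; python3 - <<'E'
from workcell import *
import cv2,numpy as np
s=sense();print({k:np.round(v,3).tolist() for k,v in s.items()})
for n in ["top","side","wrist"]:
    d=get_image(n);cv2.imwrite(f"pics/{n}0.png",d["image"][...,::-1]);print(n,d["camera_matrix"].tolist(),d["xyz"],np.round(d["rotation"],3).tolist())
    np.savez(f"{n}0.npz",**d)
E
```

```text
pics
{'time': 0.0, 'joint_positions': [1.281, 0.126, -0.041, 1.405, -0.0, 1.571], 'dq': [0.001, -0.002, -0.001, -0.001, -0.001, 0.0], 'joint_torque': [0.001, -43.592, 35.292, 0.017, 0.0, -0.0], 'ee_pos': [0.15, 0.503, 0.303], 'orientation': [0.144, 0.99, -0.001, -0.0], 'force': [-0.33, 0.073, -0.172], 'wrist_torque': [-0.073, -0.028, 0.022], 'grip_width': 0.999}
top [[464.00453207549947, 0.0, 318.3388829954019], [0.0, 464.00453207549947, 241.32109604465964], [0.0, 0.0, 1.0]] [0.45955972 0.00678267 0.95286536] [0.709, -0.702, 0.056, -0.035]
side [[494.41989157358296, 0.0, 309.5835001578993], [0.0, 494.41989157358296, 241.97498644423717], [0.0, 0.0, 1.0]] [ 0.29522092 -0.93331608  0.70120173] [0.873, -0.134, 0.075, -0.462]
wrist [[431.02411682407086, 0.0, 317.6565575487027], [0.0, 431.02411682407086, 249.1599095808947], [0.0, 0.0, 1.0]] [0.08354186 0.52290658 0.37323659] [0.794, 0.592, 0.083, 0.112]
```

View pics/top0.png

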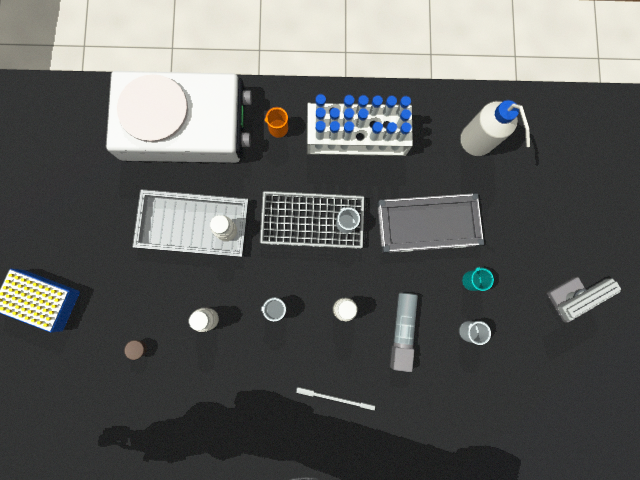

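View pics/side0.png

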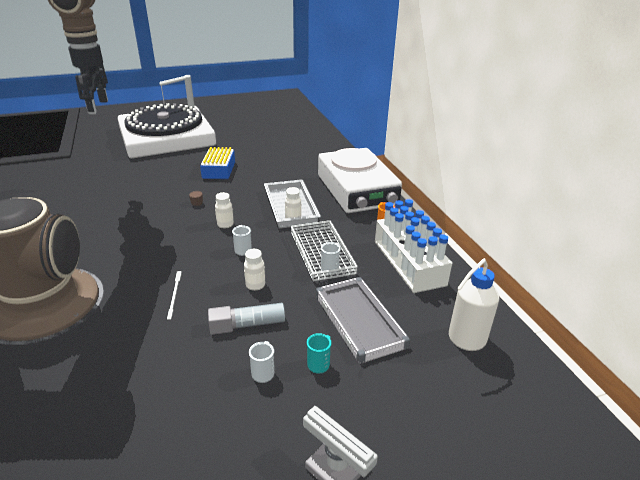

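View pics/wrist0.png

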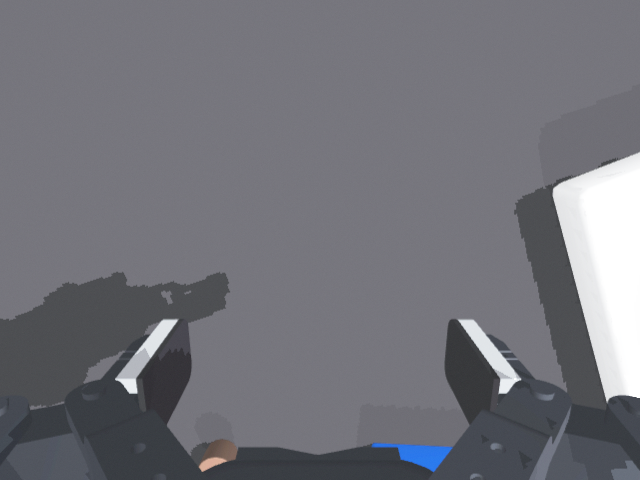

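The top view shows bottles at about (203,320) and (345,310), beakers at (274,310) and (475,332), and the lamp at (404,332) with its base towards the robot. The tray is at (190,223), basket at (313,220) and case at (431,222), with the stored items at their right (-y) ends.

```bash
cat > h.py <<'E'
import numpy as np,cv2
from scipy.spatial.transform import Rotation as R
def cloud(d):
    K=d["camera_matrix"];z=d["z_map"].astype(float);v,u=np.indices(z.shape)
    p=np.stack([(u-K[0,2])/K[0,0]*z,(v-K[1,2])/K[1,1]*z,z],-1)
    P=p@R.from_quat(d["rotation"]).as_matrix().T+d["xyz"]
    P[z<=0]=np.nan
    return P
E
python3 - <<'E'
from h import *
C={n:cloud(np.load(n+"0.npz")) for n in("top","side")}
P=C["top"];print("bench z",np.nanmedian(P[330:400,230:270,2]), np.nanmedian(P[250:280,300:350,2]))
boxes=dict(bA=(185,300,225,338),bB=(328,293,362,328),kA=(258,293,292,327),kB=(455,312,497,350),sb=(205,210,236,243),sk=(333,205,365,233),lamp=(388,285,425,378),teal=(460,262,500,295))
Ps=C["side"].reshape(-1,3)
for n,(a,b,c,d) in boxes.items():
    q=P[b:d,a:c].reshape(-1,3);q=q[~np.isnan(q[:,0])]
    zt=np.percentile(q[:,2],99)
    t=q[q[:,2]>zt-.006].astype(np.float32)
    (x,y),r=cv2.minEnclosingCircle(t[:,:2].copy())
    out=[n,'ztop',round(zt,3),'circ',np.round([x,y,r],4)]
    if n=='lamp': out.append(cv2.minAreaRect(q[q[:,2]>.012].astype(np.float32)[:,:2].copy()))
    # side view
    s=Ps[(abs(Ps[:,0]-x)<.03)&(abs(Ps[:,1]-y)<.03)&(Ps[:,2]>zt-.006)&(Ps[:,2]<zt+.01)].astype(np.float32)
    if len(s)>5: out.append(('side',np.round(cv2.minEnclosingCircle(s[:,:2].copy()),4) if 0 else [np.round(np.array(k),4) for k in cv2.minEnclosingCircle(s[:,:2].copy())]))
    print(*out)
for n,(a,b,c,d) in dict(tray=(125,185,255,262),basket=(256,186,370,254),case=(374,188,490,256)).items():
    q=P[b:d,a:c].reshape(-1,3);q=q[(q[:,2]>.017)&(q[:,2]<.033)]
    print(n,cv2.minAreaRect(q.astype(np.float32)[:,:2].copy()),np.percentile(q[:,2],[10,50,95]).round(4))
E
```

```text
bench z -0.00039025560402872195 -0.0006273475175572751
bA ztop 0.087 circ [0.4239 0.2007 0.0174] ('side', [array([0.4234, 0.2026]), np.float64(0.0218)])
bB ztop 0.087 circ [ 0.4461 -0.073   0.0174] ('side', [array([ 0.4461, -0.0733]), np.float64(0.018)])
kA ztop 0.061 circ [0.4445 0.0649 0.0227] ('side', [array([0.4446, 0.065 ]), np.float64(0.0238)])
kB ztop 0.06 circ [ 0.4043 -0.3286  0.0234] ('side', [array([ 0.4031, -0.3279]), np.float64(0.0242)])
sb ztop 0.091 circ [0.6032 0.1681 0.0177] ('side', [array([0.6043, 0.1688]), np.float64(0.0194)])
sk ztop 0.068 circ [ 0.6224 -0.0772  0.0231] ('side', [array([ 0.6234, -0.077 ]), np.float64(0.0268)])
lamp ztop 0.04 circ [ 0.4034 -0.1888  0.0755] ((0.4030173718929291, -0.19312500953674316), (0.03878598287701607, 0.1495581716299057), 83.4721450805664) ('side', [array([ 0.4037, -0.1936]), np.float64(0.0347)])
teal ztop 0.06 circ [ 0.5077 -0.3392  0.0235] ('side', [array([ 0.5086, -0.3391]), np.float64(0.0247)])
tray ((0.6158791780471802, 0.23769979178905487), (0.21898740530014038, 0.1185850203037262), 85.82025146484375) [0.0216 0.0242 0.0271]
basket ((0.6260392069816589, -0.007552847266197205), (0.20662759244441986, 0.10783795267343521), 88.1504898071289) [0.0236 0.0266 0.0295]
case ((0.6233742833137512, -0.2516813576221466), (0.10940384864807129, 0.20927663147449493), 4.9929609298706055) [0.019  0.0213 0.0243]
```

```bash
cat > go.py <<'E'
# usage: python3 go.py x y z yawdeg : prints delta in tool axes (pendant units)
import sys,numpy as np
from workcell import *
from scipy.spatial.transform import Rotation as R
s=sense();r=R.from_quat(s["orientation"]).as_matrix();t=np.array([float(a) for a in sys.argv[1:4]])
d=r.T@(t-s["ee_pos"])/.25
yaw=np.degrees(np.arctan2(r[1,1],r[0,1]))
dy=(float(sys.argv[4])-yaw+90)%180-90
print("d units",d.round(4),"turn units",round(-dy/360,4),"yaw",round(yaw,2),"pos",np.round(s["ee_pos"],4),"grip",round(float(s["grip_width"]),3),"F",np.round(s["force"],1),"t",s["time"],"tilt",round(float(r[2,2]),5))
E
python3 -m pendant '[[0,0,0,0.029,1],[0,0,0,0.029,1],[0,0,0,0.029,1],[0,0,0,0.029,1],[0,0,0,0.029,1],[0,0,0,0.029,1],[0,0,0,0.029,1],[0,0,0,0,1]]'; python3 go.py .4236 .2015 .25 0
```

```text
time: 1.15
ee_pos: [0.1497, 0.5019, 0.3005]
orientation: [0.718, 0.696, -0.003, 0.002]
force: [-0.5, 0.6, 0.1]
grip_width: 0.997
d units [-1.1669  1.1316  0.2079] turn units -0.0048 yaw -1.72 pos [0.1497 0.5019 0.3005] grip 0.997 F [-0.5  0.6  0.1] t 1.15 tilt -0.99998
```

```bash
python3 -m pendant '[[-0.15,0.14,0.02,-0.005,1],[-0.15,0.14,0.02,0,1],[-0.15,0.14,0.02,0,1],[-0.15,0.14,0.02,0,1],[-0.15,0.14,0.02,0,1],[-0.15,0.14,0.02,0,1],[-0.15,0.14,0.02,0,1],[0,0,0,0,1]]'; python3 go.py .4236 .2015 .25 0
```

```text
time: 2.15
ee_pos: [0.4041, 0.2348, 0.2643]
orientation: [0.694, 0.72, -0.003, 0.002]
force: [-0.6, 0.1, -0.0]
grip_width: 1.003
d units [-0.1356  0.073   0.0579] turn units 0.0059 yaw 2.12 pos [0.4041 0.2348 0.2643] grip 1.003 F [-0.6  0.1 -0. ] t 2.15 tilt -0.99997
```

```bash
python3 -c "
from workcell import *
import cv2
cv2.imwrite('pics/w1.png',get_image('wrist')['image'][...,::-1])"
```

```text
(no output)
```

View pics/w1.png

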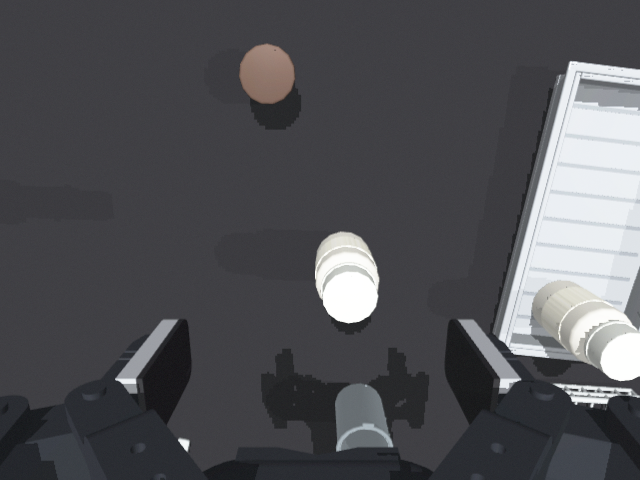

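The wrist view shows bottle A between the jaws ahead (cap near (350,297)), with clear space around it.

```bash
python3 -m pendant '[[-0.07,0.035,0,0.006,1],[-0.07,0.035,0,0,1],[-0.01,0.005,0,0,1],[0,0,0,0,1]]'; python3 go.py .4236 .2015 .096 0
```

```text
time: 2.7
ee_pos: [0.4209, 0.2011, 0.265]
orientation: [0.703, 0.711, -0.003, 0.001]
force: [-0.4, -0.1, 0.7]
grip_width: 1.0
d units [0.0045 0.013  0.676 ] turn units 0.0019 yaw 0.67 pos [0.4209 0.2011 0.265 ] grip 1.0 F [-0.4 -0.1  0.7] t 2.7 tilt -0.99998
```

```bash
python3 -m pendant '[[0,0.013,0.13,0.002,1],[0,0,0.15,0,1],[0,0,0.15,0,1],[0,0,0.15,0,1],[0,0,0.08,0,1],[0,0,0.03,0,1],[0,0,0,0,1]]'; python3 go.py .4236 .2015 .096 0
```

```text
time: 3.58
ee_pos: [0.4213, 0.2076, 0.0894]
orientation: [0.702, 0.712, -0.0, 0.0]
force: [0.0, -0.4, 0.1]
grip_width: 1.001
d units [-0.0247  0.0091 -0.0263] turn units 0.0021 yaw 0.75 pos [0.4213 0.2076 0.0894] grip 1.001 F [ 0.  -0.4  0.1] t 3.575 tilt -1.0
```

```bash
python3 -m pendant '[[0,0,-0.03,0,1],[-0.025,0.009,-0.005,0,1],[0,0,0,0,1]]'; python3 go.py .4236 .2015 .097 0
```

```text
time: 3.95
ee_pos: [0.4251, 0.2021, 0.1016]
orientation: [0.702, 0.712, 0.002, 0.001]
force: [0.2, 0.3, -1.2]
grip_width: 1.001
d units [-0.0023 -0.0062  0.0183] turn units 0.0022 yaw 0.8 pos [0.4251 0.2021 0.1016] grip 1.001 F [ 0.2  0.3 -1.2] t 3.95 tilt -0.99999
```

```bash
python3 -m pendant '[[0,-0.006,0.012,0,1],[0,0,0,0,1],[0,0,0,0,-1],[0,0,0,0,-1],[0,0,0,0,-1],[0,0,0,0,-1],[0,0,0,0,-1],[0,0,0,0,-1]]'; python3 go.py .4236 .2015 .097 0;python3 -m pendant '[[0,0,-0.02,0,-1],[0,0,-0.06,0,-1],[0,0,-0.1,0,-1],[0,0,-0.15,0,-1],[0,0,-0.1,0,-1],[0,0,0,0,-1]]'; python3 go.py .616 .237 .21 0
```

```text
time: 4.95
ee_pos: [0.4239, 0.2019, 0.099]
orientation: [0.702, 0.712, 0.002, 0.001]
force: [0.5, 0.3, 0.9]
grip_width: 0.499
d units [-0.0016 -0.0013  0.008 ] turn units 0.0021 yaw 0.76 pos [0.4239 0.2019 0.099 ] grip 0.499 F [0.5 0.3 0.9] t 4.95 tilt -0.99999
time: 5.7
ee_pos: [0.4229, 0.2016, 0.2126]
orientation: [0.702, 0.712, 0.002, 0.001]
force: [-0.2, -0.6, -1.5]
grip_width: 0.498
d units [0.1313 0.7743 0.0139] turn units 0.0021 yaw 0.77 pos [0.4229 0.2016 0.2126] grip 0.498 F [-0.2 -0.6 -1.5] t 5.7 tilt -0.99999
```

```bash
python3 -m pendant '[[0.06,0.08,0,0,-1],[0.08,0.15,0,0,-1],[0.08,0.15,0,0,-1],[0.08,0.15,0,0,-1],[0.08,0.15,0,0,-1],[0.03,0.1,0,0,-1],[0,0.03,0,0,-1],[0,0,0,0,-1]]'; python3 go.py .621 .3035 .103 0
```

```text
time: 6.7
ee_pos: [0.6266, 0.3084, 0.2043]
orientation: [0.702, 0.712, -0.003, -0.001]
force: [-0.4, -0.6, -1.3]
grip_width: 0.496
d units [-0.0182 -0.0206  0.4054] turn units 0.0021 yaw 0.77 pos [0.6266 0.3084 0.2043] grip 0.496 F [-0.4 -0.6 -1.3] t 6.7 tilt -0.99998
```

```bash
python3 -m pendant '[[-0.018,-0.02,0.06,0,-1],[0,0,0.1,0,-1],[0,0,0.1,0,-1],[0,0,0.06,0,-1],[0,0,0.02,0,-1],[0,0,0,0,-1]]'; python3 go.py .621 .3035 .103 0
```

```text
time: 7.45
ee_pos: [0.6164, 0.3015, 0.1192]
orientation: [0.702, 0.712, -0.003, -0.001]
force: [0.5, 0.3, -1.1]
grip_width: 0.498
d units [0.0081 0.0191 0.0645] turn units 0.0021 yaw 0.77 pos [0.6164 0.3015 0.1192] grip 0.498 F [ 0.5  0.3 -1.1] t 7.45 tilt -0.99998
```

```bash
python3 -m pendant '[[0.008,0.01,0.03,0,-1],[0,0,0.02,0,-1],[0,0,0,0,-1]]'; python3 go.py .621 .3035 .103 0
```

```text
time: 7.82
ee_pos: [0.6199, 0.3041, 0.1078]
orientation: [0.702, 0.712, -0.002, -0.001]
force: [0.2, 0.2, -1.5]
grip_width: 0.497
d units [-0.0024  0.0045  0.0191] turn units 0.0021 yaw 0.77 pos [0.6199 0.3041 0.1078] grip 0.497 F [ 0.2  0.2 -1.5] t 7.825 tilt -0.99999
```

```bash
python3 -m pendant '[[0,0,0.012,0,-1],[0,0,0.004,0,-1],[0,0,0.004,0,-1],[0,0,0,0,-1]]'; python3 go.py .621 .3035 .103 0
```

```text
time: 8.32
ee_pos: [0.6202, 0.3042, 0.103]
orientation: [0.702, 0.712, -0.001, -0.0]
force: [-0.4, -0.5, -1.3]
grip_width: 0.496
d units [-0.0028  0.0033  0.0002] turn units 0.0021 yaw 0.77 pos [0.6202 0.3042 0.103 ] grip 0.496 F [-0.4 -0.5 -1.3] t 8.325 tilt -1.0
```

```bash
python3 -m pendant '[[0,0,0.004,0,-1],[0,0,0.004,0,-1],[0,0,0,0,-1]]'; python3 go.py .621 .3035 .103 0
```

```text
time: 8.7
ee_pos: [0.6202, 0.3041, 0.1031]
orientation: [0.702, 0.712, -0.0, -0.0]
force: [-0.4, 0.3, -0.6]
grip_width: 0.496
d units [-0.0026  0.0033  0.0005] turn units 0.0021 yaw 0.77 pos [0.6202 0.3041 0.1031] grip 0.496 F [-0.4  0.3 -0.6] t 8.7 tilt -1.0
```

```bash
python3 -m pendant '[[0,0,0.008,0,-1],[0,0,0,0,-1]]'; python3 go.py .621 .3035 .103 0
```

```text
time: 8.95
ee_pos: [0.6204, 0.3042, 0.1032]
orientation: [0.702, 0.712, 0.0, 0.0]
force: [-0.3, -0.9, -0.9]
grip_width: 0.497
d units [-0.003   0.0025  0.0009] turn units 0.0021 yaw 0.77 pos [0.6204 0.3042 0.1032] grip 0.497 F [-0.3 -0.9 -0.9] t 8.95 tilt -1.0
```

```bash
python3 -m pendant '[[0,0,0,0,0.1],[0,0,0,0,0.3],[0,0,0,0,0.5],[0,0,0,0,0.5]]'; python3 go.py .621 .3035 .2 0; python3 -c "
from workcell import *
import cv2
cv2.imwrite('pics/s2.png',get_image('side')['image'][60:360,100:500,::-1])"
```

```text
time: 9.45
ee_pos: [0.6205, 0.3043, 0.1025]
orientation: [0.702, 0.712, 0.0, 0.0]
force: [0.5, -0.2, 0.1]
grip_width: 0.749
d units [-0.0032  0.0021 -0.3901] turn units 0.0021 yaw 0.77 pos [0.6205 0.3043 0.1025] grip 0.749 F [ 0.5 -0.2  0.1] t 9.45 tilt -1.0
```

View pics/s2.png

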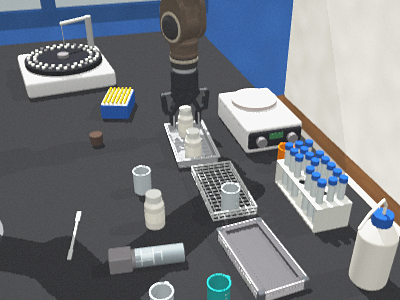

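The bottle stands in the tray between the opened fingers, beside the stored one. Rising and going on to bottle B.

```bash
python3 -m pendant '[[0,0,-0.04,0,0.5],[0,0,-0.1,0,0.5],[0,0,-0.15,0,0.5],[0,0,-0.15,0,1],[0,0,0,0,1]]'; python3 go.py .446 -.073 .21 0
```

```text
time: 10.12
ee_pos: [0.6204, 0.3043, 0.2181]
orientation: [0.702, 0.712, 0.001, 0.0]
force: [0.8, 0.3, -0.2]
grip_width: 1.002
d units [-1.4996 -0.7176  0.0306] turn units 0.0021 yaw 0.77 pos [0.6204 0.3043 0.2181] grip 1.002 F [ 0.8  0.3 -0.2] t 10.125 tilt -1.0
```

```bash
python3 -m pendant '[[-0.2,-0.1,0,0,1],[-0.22,-0.1,0,0,1],[-0.22,-0.1,0,0,1],[-0.22,-0.1,0,0,1],[-0.22,-0.1,0,0,1],[-0.22,-0.1,0,0,1],[-0.17,-0.1,0,0,1],[0,0,0,0,1]]'; python3 go.py .446 -.073 .21 0
```

```text
time: 11.12
ee_pos: [0.4437, -0.0752, 0.2132]
orientation: [0.702, 0.712, -0.001, -0.0]
force: [0.6, -0.0, -0.4]
grip_width: 0.999
d units [0.0087 0.0094 0.0127] turn units 0.0024 yaw 0.87 pos [ 0.4437 -0.0752  0.2132] grip 0.999 F [ 0.6 -0.  -0.4] t 11.125 tilt -1.0
```

```bash
python3 -m pendant '[[0.009,0.009,0.06,0,1],[0,0,0.12,0,1],[0,0,0.12,0,1],[0,0,0.08,0,1],[0,0,0.04,0,1],[0,0,0,0,1]]'; python3 go.py .446 -.073 .099 0
```

```text
time: 11.88
ee_pos: [0.4474, -0.0673, 0.0998]
orientation: [0.699, 0.715, -0.001, -0.002]
force: [-0.2, 0.2, 0.9]
grip_width: 1.0
d units [-0.0225 -0.006   0.0034] turn units 0.0037 yaw 1.34 pos [ 0.4474 -0.0673  0.0998] grip 1.0 F [-0.2  0.2  0.9] t 11.875 tilt -0.99999
```

```bash
python3 -m pendant '[[-0.021,-0.006,0.002,0,1],[0,0,0,0,1],[0,0,0,0,1]]'; python3 go.py .446 -.073 .099 0;python3 -m pendant '[[0,0,0,0,-1],[0,0,0,0,-1],[0,0,0,0,-1],[0,0,0,0,-1],[0,0,0,0,-1],[0,0,0,0,-1]]'; python3 go.py .446 -.073 .099 0
```

```text
time: 12.25
ee_pos: [0.4473, -0.0727, 0.1009]
orientation: [0.699, 0.716, -0.0, -0.001]
force: [-0.1, 0.0, 0.2]
grip_width: 1.0
d units [-0.001  -0.0052  0.0077] turn units 0.0038 yaw 1.38 pos [ 0.4473 -0.0727  0.1009] grip 1.0 F [-0.1  0.   0.2] t 12.25 tilt -1.0
time: 13.0
ee_pos: [0.4478, -0.073, 0.102]
orientation: [0.699, 0.715, 0.001, 0.0]
force: [-0.2, -1.0, 0.8]
grip_width: 0.496
d units [ 0.0003 -0.0074  0.0122] turn units 0.0037 yaw 1.35 pos [ 0.4478 -0.073   0.102 ] grip 0.496 F [-0.2 -1.   0.8] t 13.0 tilt -1.0
```

```bash
python3 -m pendant '[[0,0,-0.02,0,-1],[0,0,-0.06,0,-1],[0,0,-0.1,0,-1],[0,0,-0.15,0,-1],[0,0,-0.15,0,-1],[0,0,0,0,-1]]'; python3 go.py .616 .235 .23 0
```

```text
time: 13.75
ee_pos: [0.4472, -0.073, 0.2292]
orientation: [0.699, 0.715, 0.001, 0.001]
force: [0.3, -0.0, -1.0]
grip_width: 0.495
d units [ 1.2157  0.7039 -0.0018] turn units 0.0038 yaw 1.35 pos [ 0.4472 -0.073   0.2292] grip 0.495 F [ 0.3 -0.  -1. ] t 13.75 tilt -1.0
```

```bash
python3 -m pendant '[[0.1,0.06,0,0,-1],[0.2,0.11,0,0,-1],[0.2,0.12,0,0,-1],[0.2,0.12,0,0,-1],[0.2,0.12,0,0,-1],[0.15,0.1,0,0,-1],[0.1,0.05,0,0,-1],[0,0,0,0,-1]]'; python3 go.py .616 .235 .106 0
```

```text
time: 14.75
ee_pos: [0.6138, 0.2269, 0.225]
orientation: [0.7, 0.714, -0.002, -0.0]
force: [-0.1, -0.7, -0.1]
grip_width: 0.498
d units [0.0335 0.0111 0.4757] turn units 0.0033 yaw 1.19 pos [0.6138 0.2269 0.225 ] grip 0.498 F [-0.1 -0.7 -0.1] t 14.75 tilt -0.99999
```

```bash
python3 -m pendant '[[0.033,0.011,0,0,-1],[0,0,0.06,0,-1],[0,0,0.1,0,-1],[0,0,0.1,0,-1],[0,0,0.06,0,-1],[0,0,0.03,0,-1],[0,0,0,0,-1]]'; python3 go.py .616 .235 .106 0
```

```text
time: 15.62
ee_pos: [0.6138, 0.2304, 0.1321]
orientation: [0.701, 0.713, -0.004, -0.0]
force: [1.0, 0.2, -1.5]
grip_width: 0.495
d units [0.0187 0.0099 0.1043] turn units 0.0026 yaw 0.92 pos [0.6138 0.2304 0.1321] grip 0.495 F [ 1.   0.2 -1.5] t 15.625 tilt -0.99997
```

```bash
python3 -m pendant '[[0.02,0.01,0.03,0,-1],[0,0,0.03,0,-1],[0,0,0.02,0,-1],[0,0,0.01,0,-1],[0,0,0,0,-1]]'; python3 go.py .616 .235 .106 0
```

```text
time: 16.25
ee_pos: [0.6172, 0.2363, 0.11]
orientation: [0.701, 0.713, -0.002, 0.0]
force: [0.3, 0.6, -0.0]
grip_width: 0.495
d units [-0.0049 -0.005   0.0159] turn units 0.0026 yaw 0.94 pos [0.6172 0.2363 0.11  ] grip 0.495 F [ 0.3  0.6 -0. ] t 16.25 tilt -0.99999
```

```bash
python3 -m pendant '[[0,0,0.01,0,-1],[0,0,0.008,0,-1],[0,0,0.004,0,-1],[0,0,0,0,-1]]'; python3 go.py .616 .235 .106 0
```

```text
time: 16.75
ee_pos: [0.6175, 0.2362, 0.1064]
orientation: [0.701, 0.713, -0.001, 0.001]
force: [-1.0, 0.2, -1.1]
grip_width: 0.499
d units [-0.0047 -0.0059  0.0017] turn units 0.0026 yaw 0.93 pos [0.6175 0.2362 0.1064] grip 0.499 F [-1.   0.2 -1.1] t 16.75 tilt -1.0
```

```bash
python3 -m pendant '[[0,0,0.006,0,-1],[0,0,0,0,0.1],[0,0,0,0,0.3],[0,0,0,0,0.5],[0,0,0,0,0.5],[0,0,-0.04,0,0.5],[0,0,-0.1,0,0.5],[0,0,-0.1,0,0.5]]';python3 -m pendant '[[0,0,-0.15,0,0.5],[0,0,0,0,1],[0,0,0,0,1]]'; python3 go.py .4445 .065 .21 0;  python3 -c "
from workcell import *
import cv2
cv2.imwrite('pics/s3.png',get_image('side')['image'][60:360,100:500,::-1])"
```

```text
time: 17.75
ee_pos: [0.6167, 0.236, 0.1659]
orientation: [0.701, 0.713, -0.003, 0.0]
force: [0.7, 0.1, -0.6]
grip_width: 0.752
time: 18.12
ee_pos: [0.6177, 0.2365, 0.2084]
orientation: [0.701, 0.713, -0.0, 0.001]
force: [-0.4, -0.3, -0.2]
grip_width: 0.999
d units [-0.6747 -0.7037 -0.0054] turn units 0.0026 yaw 0.93 pos [0.6177 0.2365 0.2084] grip 0.999 F [-0.4 -0.3 -0.2] t 18.125 tilt -1.0
```

View pics/s3.png

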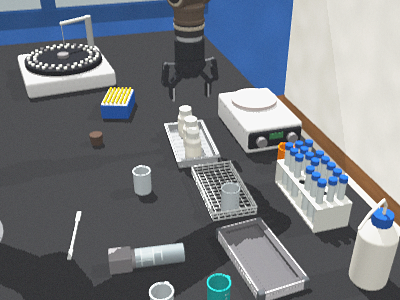

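Three bottles stand in the tray around (190,130). Next, beaker A.

```bash
python3 -m pendant '[[-0.1,-0.11,0,0.002,1],[-0.15,-0.15,0,0,1],[-0.15,-0.15,0,0,1],[-0.15,-0.15,0,0,1],[-0.1,-0.1,0,0,1],[-0.02,-0.04,0,0,1],[0,0,0,0,1]]'; python3 go.py .4445 .065 .21 0
```

```text
time: 19.05
ee_pos: [0.4363, 0.0637, 0.2022]
orientation: [0.706, 0.709, -0.004, -0.001]
force: [0.9, -0.1, 0.2]
grip_width: 0.998
d units [ 0.0049  0.0327 -0.0316] turn units 0.0006 yaw 0.23 pos [0.4363 0.0637 0.2022] grip 0.998 F [ 0.9 -0.1  0.2] t 19.05 tilt -0.99996
```

```bash
python3 -m pendant '[[0.005,0.033,0.05,0,1],[0,0,0.1,0,1],[0,0,0.1,0,1],[0,0,0.07,0,1],[0,0,0.03,0,1],[0,0,0,0,1]]'; python3 go.py .4445 .065 .097 0
```

```text
time: 19.8
ee_pos: [0.4507, 0.0691, 0.1072]
orientation: [0.704, 0.71, -0.004, -0.001]
force: [0.3, 0.6, 0.4]
grip_width: 0.999
d units [-0.0159 -0.0247  0.041 ] turn units 0.0015 yaw 0.54 pos [0.4507 0.0691 0.1072] grip 0.999 F [0.3 0.6 0.4] t 19.8 tilt -0.99996
```

```bash
python3 -m pendant '[[-0.014,-0.022,0.03,0,1],[0,0,0.01,0,1],[0,0,0,0,1]]'; python3 go.py .4445 .065 .097 0;python3 -m pendant '[[0,0,0,0,-1],[0,0,0,0,-1],[0,0,0,0,-1],[0,0,0,0,-1],[0,0,0,0,-1],[0,0,0,0,-1]]'; python3 go.py .4445 .065 .097 0;  python3 -c "
from workcell import *
import cv2
cv2.imwrite('pics/s4.png',get_image('side')['image'][160:360,150:400,::-1])"
```

```text
time: 20.18
ee_pos: [0.4459, 0.0656, 0.0976]
orientation: [0.704, 0.711, -0.003, -0.001]
force: [0.9, 0.3, -0.3]
grip_width: 1.002
d units [-0.0024 -0.0057  0.0024] turn units 0.0015 yaw 0.56 pos [0.4459 0.0656 0.0976] grip 1.002 F [ 0.9  0.3 -0.3] t 20.175 tilt -0.99998
time: 20.92
ee_pos: [0.4466, 0.0656, 0.0989]
orientation: [0.704, 0.71, -0.002, -0.0]
force: [0.3, -0.4, -0.9]
grip_width: 0.481
d units [-0.0024 -0.0082  0.0075] turn units 0.0015 yaw 0.54 pos [0.4466 0.0656 0.0989] grip 0.481 F [ 0.3 -0.4 -0.9] t 20.925 tilt -0.99999
```

View pics/s4.png

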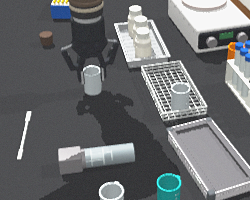

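```bash
python3 -m pendant '[[0,0,-0.02,0,-1],[0,0,-0.06,0,-1],[0,0,-0.1,0,-1],[0,0,-0.1,0,-1],[0,0,-0.05,0,-1],[0,0,0,0,-1]]'; python3 -m pendant '[[0,0.06,0,0,-1],[0,0.12,0,0,-1],[0,0.15,0,0,-1],[0,0.15,0,0,-1],[0,0.13,0,0,-1],[0,0.08,0,0,-1],[0,0.04,0,0,-1],[0,0,0,0,-1]]'; python3 go.py .628 .0585 .107 0
```

```text
time: 21.72
ee_pos: [0.4471, 0.066, 0.1873]
orientation: [0.704, 0.71, -0.002, 0.0]
force: [-0.1, -0.0, -0.6]
grip_width: 0.48
time: 22.72
ee_pos: [0.638, 0.0672, 0.1762]
orientation: [0.704, 0.71, -0.006, -0.003]
force: [0.3, -0.4, -0.2]
grip_width: 0.481
d units [-0.0332 -0.0372  0.2775] turn units 0.0015 yaw 0.54 pos [0.638  0.0672 0.1762] grip 0.481 F [ 0.3 -0.4 -0.2] t 22.725 tilt -0.99992
```

```bash
python3 -m pendant '[[-0.033,-0.037,0,0,-1],[0,0,0.04,0,-1],[0,0,0.08,0,-1],[0,0,0.05,0,-1],[0,0,0.03,0,-1],[0,0,0,0,-1]]'; python3 go.py .628 .0585 .107 0
```

```text
time: 23.48
ee_pos: [0.6244, 0.0576, 0.1246]
orientation: [0.704, 0.71, -0.006, -0.003]
force: [-0.5, -0.6, -0.2]
grip_width: 0.477
d units [0.0037 0.0154 0.07  ] turn units 0.0015 yaw 0.53 pos [0.6244 0.0576 0.1246] grip 0.477 F [-0.5 -0.6 -0.2] t 23.475 tilt -0.99992
```

```bash
python3 -m pendant '[[0.002,0.01,0.03,0,-1],[0,0,0.02,0,-1],[0,0,0.01,0,-1],[0,0,0,0,-1]]'; python3 go.py .628 .0585 .107 0
```

```text
time: 23.98
ee_pos: [0.6276, 0.0583, 0.1096]
orientation: [0.704, 0.71, -0.005, -0.002]
force: [0.0, -0.7, -0.6]
grip_width: 0.476
d units [0.0008 0.0016 0.0102] turn units 0.0015 yaw 0.54 pos [0.6276 0.0583 0.1096] grip 0.476 F [ 0.  -0.7 -0.6] t 23.975 tilt -0.99994
```

```bash
python3 -m pendant '[[0,0,0.008,0,-1],[0,0,0.006,0,-1],[0,0,0.006,0,-1],[0,0,0,0,-1]]'; python3 go.py .628 .0585 .107 0
```

```text
time: 24.48
ee_pos: [0.6278, 0.0583, 0.1074]
orientation: [0.704, 0.71, -0.004, -0.001]
force: [-0.7, -0.1, -0.8]
grip_width: 0.476
d units [0.0008 0.0009 0.0015] turn units 0.0015 yaw 0.54 pos [0.6278 0.0583 0.1074] grip 0.476 F [-0.7 -0.1 -0.8] t 24.475 tilt -0.99996
```

```bash
python3 -m pendant '[[0,0,0,0,0.1],[0,0,0,0,0.3],[0,0,0,0,0.5],[0,0,0,0,0.5],[0,0,-0.04,0,0.5],[0,0,-0.1,0,0.5],[0,0,-0.15,0,0.5],[0,0,-0.15,0,0.5]]';python3 -m pendant '[[0,0,0,0,0.8],[0,0,0,0,0.8]]'; python3 go.py .4037 -.3283 .21 0;  python3 -c "
from workcell import *
import cv2
cv2.imwrite('pics/s5.png',get_image('side')['image'][60:360,100:500,::-1])"
```

```text
time: 25.48
ee_pos: [0.6273, 0.0586, 0.2181]
orientation: [0.704, 0.71, -0.006, -0.004]
force: [0.9, 0.8, 0.5]
grip_width: 0.749
time: 25.72
ee_pos: [0.6286, 0.0587, 0.2224]
orientation: [0.704, 0.71, -0.004, -0.001]
force: [0.9, 0.8, -0.7]
grip_width: 0.903
d units [-1.5392 -0.9136  0.0618] turn units 0.0015 yaw 0.54 pos [0.6286 0.0587 0.2224] grip 0.903 F [ 0.9  0.8 -0.7] t 25.725 tilt -0.99997
```

View pics/s5.png

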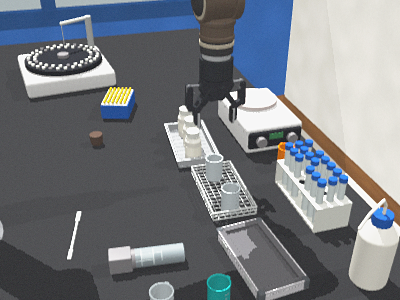

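Beaker A stands in the basket at (214,167) with the stored one at (230,195). On to beaker B.

```bash
python3 -m pendant '[[-0.15,-0.09,0,0,0.8],[-0.22,-0.13,0,0,0.8],[-0.22,-0.13,0,0,0.8],[-0.22,-0.13,0,0,0.8],[-0.22,-0.13,0,0,0.8],[-0.22,-0.13,0,0,0.8],[-0.18,-0.11,0,0,0.8],[-0.06,-0.04,0,0,0.8]]';python3 -m pendant '[[0,0,0,0,0.8]]'; python3 go.py .4037 -.3283 .21 0
```

```text
time: 26.78
ee_pos: [0.4072, -0.3142, 0.2163]
orientation: [0.702, 0.712, -0.007, -0.007]
force: [0.3, 0.5, 0.3]
grip_width: 0.9
time: 26.9
ee_pos: [0.406, -0.315, 0.2152]
orientation: [0.703, 0.711, -0.007, -0.008]
force: [-0.7, 0.5, -0.5]
grip_width: 0.896
d units [-0.0533 -0.0094  0.0211] turn units 0.0018 yaw 0.65 pos [ 0.406  -0.315   0.2152] grip 0.896 F [-0.7  0.5 -0.5] t 26.9 tilt -0.99977
```

```bash
python3 -m pendant '[[-0.053,-0.009,0,0,0.8],[0,0,0.06,0,0.8],[0,0,0.1,0,0.8],[0,0,0.1,0,0.8],[0,0,0.08,0,0.8],[0,0,0.05,0,0.8],[0,0,0,0,0.8]]'; python3 go.py .4037 -.3283 .097 0
```

```text
time: 27.78
ee_pos: [0.4032, -0.3237, 0.1089]
orientation: [0.7, 0.714, -0.007, -0.011]
force: [0.2, 0.3, -0.0]
grip_width: 0.899
d units [-0.0189  0.0027  0.0474] turn units 0.003 yaw 1.09 pos [ 0.4032 -0.3237  0.1089] grip 0.899 F [ 0.2  0.3 -0. ] t 27.775 tilt -0.99968
```

```bash
python3 -m pendant '[[-0.019,0.003,0.03,0,0.8],[0,0,0.014,0,0.8],[0,0,0,0,0.8]]'; python3 go.py .4037 -.3283 .097 0;python3 -m pendant '[[0,0,0,0,-1],[0,0,0,0,-1],[0,0,0,0,-1],[0,0,0,0,-1],[0,0,0,0,-1],[0,0,0,0,-1]]'; python3 go.py .4037 -.3283 .097 0;  python3 -c "
from workcell import *
import cv2
cv2.imwrite('pics/s6.png',get_image('side')['image'][260:460,150:400,::-1])"
```

```text
time: 28.15
ee_pos: [0.4049, -0.3291, 0.0985]
orientation: [0.7, 0.714, -0.007, -0.01]
force: [-1.0, 0.1, 0.3]
grip_width: 0.899
d units [ 0.0033 -0.0045  0.006 ] turn units 0.0031 yaw 1.12 pos [ 0.4049 -0.3291  0.0985] grip 0.899 F [-1.   0.1  0.3] t 28.15 tilt -0.99973
time: 28.9
ee_pos: [0.4053, -0.3296, 0.0996]
orientation: [0.7, 0.714, -0.006, -0.009]
force: [-0.0, 0.5, 1.4]
grip_width: 0.482
d units [ 0.0052 -0.0061  0.0107] turn units 0.0031 yaw 1.1 pos [ 0.4053 -0.3296  0.0996] grip 0.482 F [-0.   0.5  1.4] t 28.9 tilt -0.99977
```

View pics/s6.png

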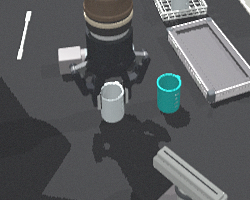

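The jaws hold beaker B, with the teal one clear at (168,92). Lifting.

```bash
python3 -m pendant '[[0,0,-0.02,0,-1],[0,0,-0.06,0,-1],[0,0,-0.1,0,-1],[0,0,-0.13,0,-1],[0,0,-0.12,0,-1],[0,0,-0.04,0,-1],[0,0,0,0,-1]]'; python3 go.py .626 -.010 .22 0
```

```text
time: 29.82
ee_pos: [0.4078, -0.3298, 0.2246]
orientation: [0.7, 0.714, -0.006, -0.008]
force: [0.1, 0.2, -0.8]
grip_width: 0.477
d units [1.2622 0.8973 0.0033] turn units 0.0031 yaw 1.1 pos [ 0.4078 -0.3298  0.2246] grip 0.477 F [ 0.1  0.2 -0.8] t 29.825 tilt -0.9998
```

```bash
python3 -m pendant '[[0.1,0.07,0,0,-1],[0.2,0.14,0,0,-1],[0.2,0.14,0,0,-1],[0.2,0.14,0,0,-1],[0.2,0.14,0,0,-1],[0.18,0.13,0,0,-1],[0.1,0.07,0,0,-1],[0.03,0.02,0,0,-1]]'; python3 -m pendant '[[0,0,0,0,-1],[0,0,0,0,-1]]'; python3 go.py .626 -.010 .1076 0
```

```text
time: 30.82
ee_pos: [0.6176, -0.0145, 0.2089]
orientation: [0.702, 0.712, -0.011, -0.013]
force: [-0.7, -0.4, -0.2]
grip_width: 0.477
time: 31.08
ee_pos: [0.6165, -0.0153, 0.2072]
orientation: [0.702, 0.712, -0.012, -0.014]
force: [0.9, -0.6, -1.3]
grip_width: 0.482
d units [0.0192 0.053  0.3968] turn units 0.0024 yaw 0.85 pos [ 0.6165 -0.0153  0.2072] grip 0.482 F [ 0.9 -0.6 -1.3] t 31.075 tilt -0.99931
```

```bash
python3 -m pendant '[[0.02,0.05,0.03,0,-1],[0,0,0.08,0,-1],[0,0,0.1,0,-1],[0,0,0.06,0,-1],[0,0,0.04,0,-1],[0,0,0,0,-1]]'; python3 go.py .626 -.010 .1076 0
```

```text
time: 31.82
ee_pos: [0.6278, -0.0134, 0.1268]
orientation: [0.704, 0.71, -0.011, -0.013]
force: [-0.2, 0.1, -0.5]
grip_width: 0.481
d units [ 0.0136 -0.0043  0.0772] turn units 0.0013 yaw 0.48 pos [ 0.6278 -0.0134  0.1268] grip 0.481 F [-0.2  0.1 -0.5] t 31.825 tilt -0.99941
```

```bash
python3 -m pendant '[[0.012,-0.004,0.04,0,-1],[0,0,0.02,0,-1],[0,0,0.01,0,-1],[0,0,0,0,-1]]'; python3 go.py .626 -.010 .1076 0
```

```text
time: 32.33
ee_pos: [0.627, -0.0101, 0.11]
orientation: [0.704, 0.71, -0.01, -0.012]
force: [0.4, -0.5, -0.2]
grip_width: 0.478
d units [ 0.0003 -0.0037  0.0096] turn units 0.0014 yaw 0.49 pos [ 0.627  -0.0101  0.11  ] grip 0.478 F [ 0.4 -0.5 -0.2] t 32.325 tilt -0.99951
```

```bash
python3 -m pendant '[[0,0,0.008,0,-1],[0,0,0.006,0,-1],[0,0,0.006,0,-1],[0,0,0,0,-1]]'; python3 go.py .626 -.010 .1076 0
```

```text
time: 32.83
ee_pos: [0.6272, -0.0101, 0.1082]
orientation: [0.704, 0.71, -0.009, -0.011]
force: [-0.5, 0.2, -0.6]
grip_width: 0.482
d units [ 0.0005 -0.0046  0.0026] turn units 0.0014 yaw 0.49 pos [ 0.6272 -0.0101  0.1082] grip 0.482 F [-0.5  0.2 -0.6] t 32.825 tilt -0.99959
```

```bash
python3 -m pendant '[[0,0,0.008,0,-1],[0,0,0,0,0.1],[0,0,0,0,0.3],[0,0,0,0,0.5],[0,0,0,0,0.5],[0,0,-0.04,0,0.5],[0,0,-0.1,0,0.5],[0,0,-0.15,0,0.5]]';python3 -m pendant '[[0,0,-0.15,0,0.5],[0,0,0,0,0]]'; python3 go.py .403 -.1931 .2 83.5;  python3 -c "
from workcell import *
import cv2
cv2.imwrite('pics/s7.png',get_image('side')['image'][60:360,100:500,::-1])
cv2.imwrite('pics/t7.png',get_image('top')['image'][...,::-1])"
```

```text
time: 33.83
ee_pos: [0.6277, -0.0104, 0.1787]
orientation: [0.704, 0.71, -0.011, -0.013]
force: [1.6, -0.5, 0.5]
grip_width: 0.751
time: 34.08
ee_pos: [0.6304, -0.0105, 0.2221]
orientation: [0.704, 0.71, -0.009, -0.011]
force: [0.0, 0.7, -0.9]
grip_width: 0.554
d units [-0.723  -0.9129  0.1112] turn units -0.2306 yaw 0.49 pos [ 0.6304 -0.0105  0.2221] grip 0.554 F [ 0.   0.7 -0.9] t 34.075 tilt -0.99962
```

View pics/s7.png

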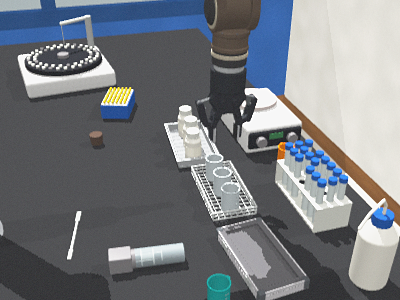

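View pics/t7.png

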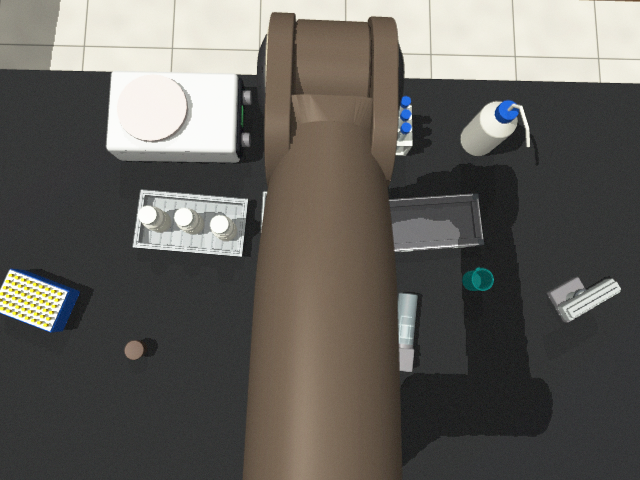

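All three beakers stand in the basket ((214,160), (222,175), (230,195)) and the three bottles in the tray. Now the turn for the lamp.

```bash
python3 -m pendant '[[0,0,0,-0.029,0],[0,0,0,-0.029,0],[0,0,0,-0.029,0],[0,0,0,-0.029,0],[0,0,0,-0.029,0],[0,0,0,-0.029,0],[0,0,0,-0.029,0],[0,0,0,-0.028,0]]';python3 -m pendant '[[0,0,0,0,0]]'; python3 go.py .403 -.1931 .2 83.5; python3 - <<'E'
from workcell import *
from h import *
d=get_image("side");P=cloud(d);t=sense()["ee_pos"]
print(t)
m=(abs(P[...,0]-t[0])<.015)&(abs(P[...,1]-t[1])<.07)&(P[...,2]>.11)&(P[...,2]<t[2]-.03)
q=P[m];print(len(q))
for z in np.arange(.04,.085,.004):
    k=q[abs(t[2]-q[:,2]-z)<.002]; print(round(z,3),len(k),k[:,1].min().round(3) if len(k) else '',k[:,1].max().round(3) if len(k) else '')
E
```

```text
time: 35.17
ee_pos: [0.6237, -0.0104, 0.2051]
orientation: [0.034, 0.999, 0.001, -0.027]
force: [-0.5, -0.2, 0.8]
grip_width: 0.505
time: 35.3
ee_pos: [0.623, -0.0103, 0.2036]
orientation: [0.035, 0.999, 0.001, -0.028]
force: [0.2, -0.4, 0.5]
grip_width: 0.498
d units [ 0.825  -0.7903  0.0618] turn units 0.007 yaw 86.02 pos [ 0.623  -0.0103  0.2036] grip 0.498 F [ 0.2 -0.4  0.5] t 35.3 tilt -0.99838
[ 0.62298049 -0.01035379  0.20358152]
203
0.04 20 -0.046 0.015
0.044 25 -0.046 0.02
0.048 25 -0.048 0.019
0.052 22 -0.045 0.017
0.056 21 -0.044 0.017
0.06 23 -0.046 0.019
0.064 17 -0.044 0.015
0.068 15 -0.04 0.015
0.072 3 -0.036 -0.034
0.076 0  
0.08 0  
0.084 0
```

```bash
python3 -m pendant '[[0.1,-0.1,0,0.007,0.4],[0.16,-0.15,0,0,0.4],[0.16,-0.15,0,0,0.4],[0.16,-0.15,0,0,0.4],[0.14,-0.14,0,0,0.4],[0.08,-0.08,0,0,0.4],[0,0,0,0,0.4],[0,0,0,0,0.4]]'; python3 go.py .403 -.1931 .16 83.5;python3 -m pendant '[[0,0,0,0,0.4],[0,0,0,0,0.4]]'; python3 go.py .403 -.1931 .16 83.5
```

```text
time: 36.35
ee_pos: [0.3946, -0.1813, 0.2116]
orientation: [0.07, 0.997, -0.0, -0.031]
force: [0.6, -0.1, -1.0]
grip_width: 0.7
d units [-0.0524 -0.0412  0.2039] turn units -0.0042 yaw 81.99 pos [ 0.3946 -0.1813  0.2116] grip 0.7 F [ 0.6 -0.1 -1. ] t 36.35 tilt -0.99809
time: 36.6
ee_pos: [0.3959, -0.1804, 0.2112]
orientation: [0.069, 0.997, 0.0, -0.031]
force: [0.0, -0.0, -0.5]
grip_width: 0.701
d units [-0.0478 -0.0456  0.2024] turn units -0.004 yaw 82.04 pos [ 0.3959 -0.1804  0.2112] grip 0.701 F [ 0.  -0.  -0.5] t 36.6 tilt -0.99807
```

```bash
python3 -m pendant '[[-0.024,-0.023,0.03,-0.004,0.4],[-0.024,-0.023,0.04,0,0.4],[0,0,0.05,0,0.4],[0,0,0.04,0,0.4],[0,0,0,0,0.4],[0,0,0,0,0.4],[0,0,0,0,0.4],[0,0,0,0,0.4]]'; python3 go.py .403 -.1931 .078 83.5;python3 -m pendant '[[0,0,0,0,0.4],[0,0,0,0,0.4],[0,0,0,0,0.4],[0,0,0,0,0.4],[0,0,0,0,0.4],[0,0,0,0,0.4],[0,0,0,0,0.4],[0,0,0,0,0.4]]'; python3 go.py .403 -.1931 .078 83.5
```

```text
time: 37.6
ee_pos: [0.405, -0.1934, 0.1669]
orientation: [0.055, 0.998, 0.001, -0.032]
force: [-0.0, 0.1, 0.4]
grip_width: 0.696
d units [-0.0146  0.001   0.3554] turn units 0.0004 yaw 83.65 pos [ 0.405  -0.1934  0.1669] grip 0.696 F [-0.   0.1  0.4] t 37.6 tilt -0.99799
time: 38.6
ee_pos: [0.4052, -0.1935, 0.1674]
orientation: [0.055, 0.998, 0.001, -0.031]
force: [-0.9, 0.3, -1.0]
grip_width: 0.7
d units [-0.0135  0.0014  0.3575] turn units 0.0004 yaw 83.65 pos [ 0.4052 -0.1935  0.1674] grip 0.7 F [-0.9  0.3 -1. ] t 38.6 tilt -0.99805
```

```bash
python3 go.py .4065 -.1931 .078 83.5; python3 -m pendant '[[-0.01,0,0.05,0,0.4],[-0.01,0,0.1,0,0.4],[-0.008,0,0.1,0,0.4],[0,0,0.05,0,0.4],[0,0,0.02,0,0.4],[0,0,0,0,0.4]]'; python3 go.py .4065 -.1931 .078 83.5
```

```text
d units [-0.0274  0.0029  0.3566] turn units 0.0004 yaw 83.65 pos [ 0.4052 -0.1935  0.1674] grip 0.7 F [-0.9  0.3 -1. ] t 38.6 tilt -0.99805
time: 39.35
ee_pos: [0.4073, -0.1938, 0.0828]
orientation: [0.055, 0.998, 0.001, -0.031]
force: [-0.5, -0.4, -0.8]
grip_width: 0.7
d units [0.0023 0.0027 0.0192] turn units 0.0004 yaw 83.65 pos [ 0.4073 -0.1938  0.0828] grip 0.7 F [-0.5 -0.4 -0.8] t 39.35 tilt -0.99804
```

```bash
python3 -m pendant '[[0,0.002,0.02,0,0.4],[0,0,0,0,0.4],[0,0,0,0,-1],[0,0,0,0,-1],[0,0,0,0,-1],[0,0,0,0,-1],[0,0,0,0,-1],[0,0,0,0,-1]]'; python3 go.py .4065 -.1931 .078 83.5;  python3 -c "
from workcell import *
import cv2
cv2.imwrite('pics/s8.png',get_image('side')['image'][200:400,150:450,::-1])"
```

```text
time: 40.35
ee_pos: [0.4082, -0.1938, 0.0794]
orientation: [0.055, 0.998, -0.0, -0.03]
force: [-0.3, 0.4, -0.6]
grip_width: 0.425
d units [0.0067 0.0021 0.0059] turn units 0.0004 yaw 83.65 pos [ 0.4082 -0.1938  0.0794] grip 0.425 F [-0.3  0.4 -0.6] t 40.35 tilt -0.99825
```

View pics/s8.png

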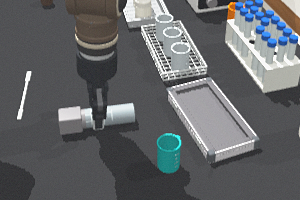

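The jaws hold the lamp at its middle. Lifting, then turning.

```bash
python3 -m pendant '[[0,0,-0.02,0,-1],[0,0,-0.06,0,-1],[0,0,-0.1,0,-1],[0,0,-0.13,0,-1],[0,0,-0.1,0,-1],[0,0,-0.04,0,-1],[0,0,0,0,-1]]'; python3 -m pendant '[[0,0,0,0.027,-1],[0,0,0,0.027,-1],[0,0,0,0.027,-1],[0,0,0,0.027,-1],[0,0,0,0.027,-1],[0,0,0,0.027,-1],[0,0,0,0.027,-1],[0,0,0,0.027,-1]]';python3 -m pendant '[[0,0,0,0,-1]]'; python3 go.py .6234 -.2517 .2 5;  python3 -c "
from workcell import *
import cv2
cv2.imwrite('pics/s9.png',get_image('side')['image'][160:400,150:450,::-1])"
```

```text
time: 41.28
ee_pos: [0.4149, -0.1941, 0.1989]
orientation: [0.055, 0.998, -0.0, -0.029]
force: [0.1, -0.5, -1.6]
grip_width: 0.419
time: 42.28
ee_pos: [0.4107, -0.1923, 0.1899]
orientation: [0.686, 0.727, -0.021, -0.029]
force: [-0.9, -0.0, -1.4]
grip_width: 0.42
time: 42.4
ee_pos: [0.4102, -0.1921, 0.1889]
orientation: [0.685, 0.727, -0.022, -0.03]
force: [0.3, 0.2, -2.1]
grip_width: 0.42
d units [-0.2878  0.8317 -0.1089] turn units -0.0043 yaw 3.44 pos [ 0.4102 -0.1921  0.1889] grip 0.42 F [ 0.3  0.2 -2.1] t 42.4 tilt -0.99727
```

View pics/s9.png

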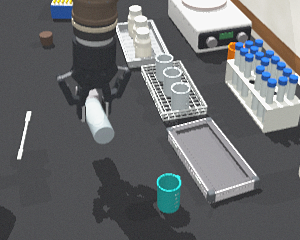

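```bash
python3 -m pendant '[[-0.02,0.06,-0.01,-0.004,-1],[-0.035,0.1,-0.01,0,-1],[-0.035,0.1,-0.01,0,-1],[-0.035,0.1,-0.01,0,-1],[-0.035,0.1,-0.01,0,-1],[-0.035,0.1,-0.01,0,-1],[-0.035,0.1,-0.01,0,-1],[-0.035,0.08,-0.01,0,-1]]'; python3 go.py .6274 -.2517 .15 5
```

```text
time: 43.45
ee_pos: [0.6135, -0.2432, 0.1919]
orientation: [0.667, 0.745, -0.021, -0.03]
force: [-0.7, -0.6, -1.0]
grip_width: 0.428
d units [-0.0428  0.0631  0.1627] turn units 0.0038 yaw 6.36 pos [ 0.6135 -0.2432  0.1919] grip 0.428 F [-0.7 -0.6 -1. ] t 43.45 tilt -0.99739
```

```bash
python3 -m pendant '[[-0.02,0.03,0.02,0.002,-1],[-0.02,0.03,0.04,0.002,-1],[0,0,0.06,0,-1],[0,0,0.04,0,-1],[0,0,0,0,-1]]'; python3 go.py .6274 -.2517 .12 5; python3 - <<'E'
from workcell import *
from h import *
d=get_image("side");np.savez("s10.npz",**d);cv2.imwrite('pics/s10.png',d['image'][200:440,200:500,::-1])
P=cloud(d);t=sense()["ee_pos"]
for z in (0,1):
  pass
q=P[(abs(P[...,0]-t[0])<.03)&(P[...,1]<t[1]-.02)&(P[...,1]>t[1]-.09)&(P[...,2]>.03)&(P[...,2]<.13)]
print(len(q))
for y in np.arange(-.1,-.0,.01):
    k=q[abs(q[:,1]-t[1]-y)<.005]
    if len(k): print(round(y,3),len(k),k[:,2].min().round(4),k[:,2].max().round(4),k[:,0].min().round(3),k[:,0].max().round(3))
E
```

```text
time: 44.08
ee_pos: [0.6272, -0.2515, 0.1446]
orientation: [0.675, 0.737, -0.022, -0.031]
force: [0.2, 0.5, -1.4]
grip_width: 0.423
d units [-0.0025  0.0081  0.0982] turn units 0.0002 yaw 5.07 pos [ 0.6272 -0.2515  0.1446] grip 0.423 F [ 0.2  0.5 -1.4] t 44.075 tilt -0.99708
626
-0.08 10 0.0735 0.0984 0.609 0.627
-0.07 264 0.0686 0.1075 0.608 0.646
-0.06 78 0.0804 0.1072 0.607 0.638
-0.05 83 0.0774 0.1081 0.606 0.643
-0.04 83 0.0804 0.1061 0.605 0.638
-0.03 74 0.0749 0.106 0.605 0.636
-0.02 34 0.0804 0.1062 0.605 0.634
```

View pics/s10.png

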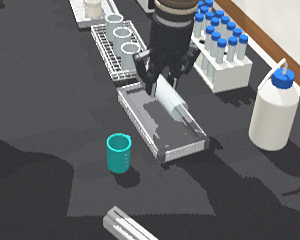

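```bash
python3 -m pendant '[[0,0.005,0.06,0,-1],[0,0.003,0.06,0,-1],[0,0,0.04,0,-1],[0,0,0.02,0,-1],[0,0,0,0,-1]]'; python3 go.py .6274 -.2517 .0945 5
```

```text
time: 44.75
ee_pos: [0.6258, -0.2508, 0.0979]
orientation: [0.675, 0.737, -0.021, -0.031]
force: [0.1, 0.1, -1.0]
grip_width: 0.423
d units [-0.0044  0.0071  0.013 ] turn units 0.0002 yaw 5.08 pos [ 0.6258 -0.2508  0.0979] grip 0.423 F [ 0.1  0.1 -1. ] t 44.75 tilt -0.99722
```

```bash
python3 -m pendant '[[0,0.003,0.008,0,-1],[0,0,0.006,0,-1],[0,0,0.006,0,-1],[0,0,0,0,-1]]'; python3 go.py .6274 -.2517 .0945 5
```

```text
time: 45.25
ee_pos: [0.6264, -0.2512, 0.0957]
orientation: [0.675, 0.737, -0.021, -0.029]
force: [-3.0, -0.1, 4.0]
grip_width: 0.423
d units [-0.0023  0.004   0.0044] turn units 0.0003 yaw 5.09 pos [ 0.6264 -0.2512  0.0957] grip 0.423 F [-3.  -0.1  4. ] t 45.25 tilt -0.99741
```

Contact felt (4 N up). One more nudge, then release.

```bash
python3 -m pendant '[[0,0,0.008,0,-1],[0,0,0,0,-0.1],[0,0,0,0,0.05],[0,0,0,0,0.15],[0,0,0,0,0.15],[0,0,-0.02,0,0.2],[0,0,-0.05,0,0.2],[0,0,-0.1,0,0.3]]'; python3 go.py .6274 -.2517 .0945 5;  python3 -m pendant '[[-0.005,0,-0.15,0,0.5],[0,0,-0.15,0,0.5],[0,0,-0.1,0,0.5]]';python3 -m pendant '[[-0.1,-0.2,0,0,0.5],[-0.1,-0.2,0,0,0.5],[-0.1,-0.2,0,0,0.5],[-0.1,-0.2,0,0,0.5],[0,0,0,0,0.5],[0,0,0,0,0.5]]'; python3 - <<'E'
from workcell import *
from h import *
for n in("top","side"):
    d=get_image(n);np.savez(n+"f.npz",**d);cv2.imwrite(f'pics/{n}f.png',d['image'][...,::-1])
E
```

```text
time: 46.25
ee_pos: [0.6292, -0.2512, 0.1357]
orientation: [0.675, 0.737, -0.021, -0.03]
force: [-0.3, 0.2, 0.9]
grip_width: 0.649
d units [-0.0041  0.0045  0.1649] turn units 0.0002 yaw 5.09 pos [ 0.6292 -0.2512  0.1357] grip 0.649 F [-0.3  0.2  0.9] t 46.25 tilt -0.99724
time: 46.62
ee_pos: [0.6368, -0.2534, 0.2416]
orientation: [0.675, 0.737, -0.021, -0.029]
force: [-0.3, -0.4, -0.4]
grip_width: 0.746
time: 47.38
ee_pos: [0.4442, -0.3744, 0.2635]
orientation: [0.674, 0.738, -0.02, -0.022]
force: [-0.2, 0.4, -1.2]
grip_width: 0.752
```

View pics/topf.png

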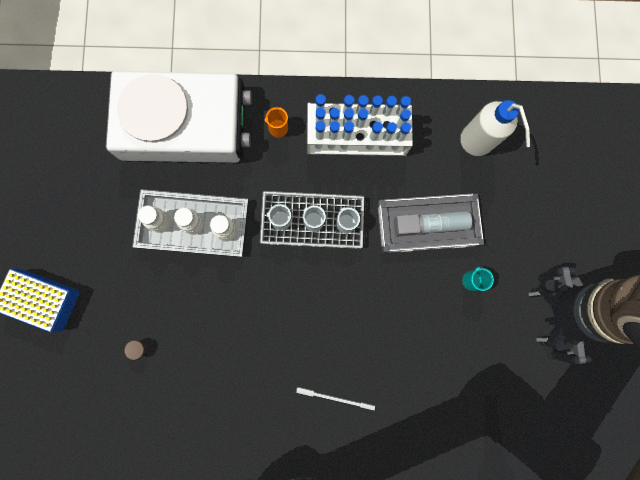

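View pics/sidef.png

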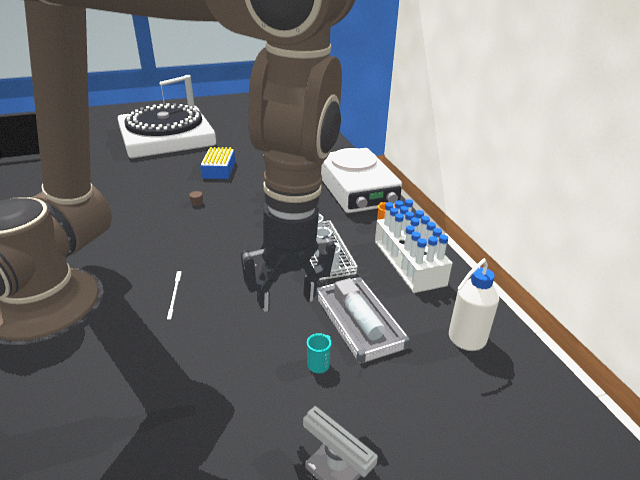

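Everything appears in place: bottles at (151,217), (187,219) and (222,226), beakers at (280,215), (314,216) and (348,218), lamp at (435,223). Next I'll check the numbers.

```bash
python3 - <<'E'
from h import *
P=cloud(np.load("topf.npz"))
F=dict(tray=(.6159,.2377,-4.18),basket=(.6260,-.0076,-1.85),case=(.6234,-.2517,4.99))
B=dict(b1=('tray',135,203,166,236),b2=('tray',170,203,202,238),sb=('tray',206,210,238,243),k1=('basket',264,198,296,232),k2=('basket',298,198,331,234),sk=('basket',333,200,365,236),lamp=('case',392,207,476,240))
for n,(f,a,b,c,d) in B.items():
    x0,y0,w=F[f];w=np.radians(w)
    q=P[b:d,a:c].reshape(-1,3);q=q[~np.isnan(q[:,0])];zt=np.percentile(q[:,2],99)
    if n=='lamp':
        r=cv2.minAreaRect(q[q[:,2]>.032].astype(np.float32)[:,:2].copy());x,y=r[0];print(r)
    else:(x,y),_=cv2.minEnclosingCircle(q[q[:,2]>zt-.006].astype(np.float32)[:,:2].copy())
    l=np.array([[np.cos(w),np.sin(w)],[-np.sin(w),np.cos(w)]])@[x-x0,y-y0]
    print(n,'ztop',zt.round(4),'world',np.round([x,y],4),'local',l.round(4))
q=P[205:242,388:478].reshape(-1,3);q=q[abs(q[:,2]-.05)<.03]
for y in np.arange(-.33,-.17,.02):
    k=q[abs(q[:,1]-y)<.008];print(round(y,2),np.percentile(k[:,2],99).round(4))
E
python3 go.py .44 -.37 .26 5
```

```text
b1 ztop 0.0911 world [0.6199 0.3028] local [-0.0007  0.0652]
b2 ztop 0.0911 world [0.616  0.2357] local [ 0.0003 -0.002 ]
sb ztop 0.0911 world [0.6032 0.1684] local [-0.0076 -0.07  ]
k1 ztop 0.0683 world [0.6258 0.0583] local [-0.0023  0.0658]
k2 ztop 0.0685 world [ 0.6247 -0.009 ] local [-0.0013 -0.0015]
sk ztop 0.0679 world [ 0.6225 -0.0773] local [-0.0012 -0.0698]
((0.6201263666152954, -0.25030645728111267), (0.0385858528316021, 0.1505100131034851), 5.39669132232666)
lamp ztop 0.0538 world [ 0.6201 -0.2503] local [-0.0031  0.0017]
-0.33 0.0527
-0.31 0.0536
-0.29 0.0526
-0.27 0.0525
-0.25 0.0538
-0.23 0.0543
-0.21 0.0541
-0.19 0.0548
d units [ 0.0176 -0.0172  0.0138] turn units 0.0006 yaw 5.23 pos [ 0.4449 -0.374   0.2632] grip 0.748 F [ 1.  -0.6 -0.1] t 47.475 tilt -0.9982
```

```bash
python3 -m pendant '[[0,0,0,0,0.5],[0,0,0,0,0.5]]'; python3 -c "
from workcell import *
print(job_done())"
```

```text
time: 47.72
ee_pos: [0.4466, -0.3729, 0.2628]
orientation: [0.673, 0.739, -0.02, -0.023]
force: [-0.1, 0.9, 1.0]
grip_width: 0.752
the job is handed in; nothing more can be done
None
```

All five things are sorted and the job is handed in at about 47.7 s. Both bottles stand in the tray, both beakers stand in the basket, and the lamp lies lengthwise in the trough of its case. The hand-in gave no verdict, so what follows rests on my last camera measurements.

- **Bottles:** they stand at y = +65, −2 and −70 mm along the tray, and no more than 8 mm off its centre line. All three tops are at 91 mm, so they look upright on the floor.
- **Beakers:** they stand at y = +66, −2 and −70 mm along the basket, within 3 mm of its centre line. All three tops are at 68 mm.
- **Lamp:** it lies 3 mm across and 2 mm along from the case centre, within 0.5° of its long axis. Its top is at 53–55 mm along its length, where 52 mm plus the usual 1–2 mm camera error would be expected.
- **Stored bottle and beaker:** neither moved measurably.
- **Robot:** it is clear of everything and at rest.

None of these checks failed, but two things were less clean:

- **Tool tilt:** the tool drifted to about 4° off vertical while carrying the lamp, and it cannot be corrected directly. The lamp's levelness was checked again after release.
- **Bottle and beaker set-down:** I judged contact mostly by the tool stopping at the expected height, because the force reading was within its noise. Only the lamp gave a clear contact force, 4 N.

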